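# Slide the tall amber bottle home and log it

### The job

The tall amber bottle has been left standing out on the desk. Without picking it up or letting it tip or rock, push it low on its body so that it slides upright into the one empty bay of the white bottle station (the bay with the orange disc on the desk), fully home against the bay's back wall, then press the green button on the station all the way down to log the return and let go of it. Leave the white bottle, the green bottle and the small jar where they stand.

Things in the scene. Friction and masses are not known exactly. Their poses are not given: they have to be found in the camera images.
- amber: The bottle to push: loose, amber glass, black cap, pale label; round body 56 mm in diameter, 205 mm tall with a narrower neck, about 0.4 kg (varies). Origin: centre of its underside; z up along the bottle. It stands and slides on the bare desk (z = 0). Pushed below about 25 mm above the desk it slides; pushed high it tips.
- station: White station fixed to the desk. x: straight into the bays (about the robot's left), y: along the row (about towards the robot), origin: middle bay, on the desk. Three floorless bays at y = -95, 0, +95 mm, open to -x, 73 mm wide; dividers 22 mm thick, 34 high, reach x = -18.5 mm. Back wall 50 high, face at x = +29.5 mm (a home bottle's axis is at x = +1.5). Button block behind it, 36 high.
- mark: Flat orange disc, 68 mm in diameter, 1 mm thick, painted on the desk (nothing to bump against) at the centre of the empty bay; origin at its centre. Which of the three bays it is varies.
- white: White plastic bottle with blue cap, 56 mm in diameter, 175 mm tall, loose, standing in one of the bays; origin at the centre of its underside. Leave alone.
- green: Green glass bottle with black cap, 56 mm in diameter, 175 mm tall, loose, standing in another bay; origin at the centre of its underside. Leave alone.
- jar: Small jar with white lid, 48 mm in diameter, 55 mm tall, loose on the desk to the robot's left, beyond the station; origin at the centre of its underside. Leave alone.
- log_button (a joint): Travel of the green button in m: 0 released, 0.006 fully down; pressed straight down, spring return, about 5 N when fully down.
- log_button_top (a point): Centre of the top face of the green button (32 mm in diameter), which faces straight up; it moves with the button.
Mind the look-alikes: they are no part of the job. What is shaped like the amber but purple is not meant.

How it is judged:
By the outcome, as a careful person would: the job done as asked, in the order asked, and still so for the second after the job is handed in, with the robot touching nothing.
It also fails if it takes over 72 s, if anything falls off the work surface, if the arm or the gripper's body presses on something with over 40 N, if the wrist force passes 120 N, or if a joint passes its speed limit or range.

### The arm

A 6-joint arm with a two-finger parallel gripper is mounted at the origin on the work surface. World frame = base frame: x ahead of the robot, y to its left, z up, the work surface at z = 0. Lengths are in mm, angles in rad, forces in N, time in s.
With the tool pointing down it reaches from about 275 to 1000 mm from the base axis. Payload 8.4 kg.
Tool frame: the origin (TCP) lies at the very end of the fingers, on their centre line; the grasp point (between the pads) lies 19 mm behind it (r.tcp_to_grasp is the distance from the TCP to the grasp point, in mm); z points along the fingers, y is the line along which they close (so a half turn about z gives the same grasp; the last joint's range is limited). The gripper opens to 85 mm and grips with 20 to 120 N. Pads are 22 mm wide; open, the fingers measure 114 mm over their backs; the gripper's body (76 mm by 85 mm) begins 54 mm behind the grasp point. The pads swing forward as they close: fully open they stand 13 mm farther back than shut.
Start: joints at [1.237, 0.353, 1.633, -0, 1.155, -0.002], TCP at [203.589, 590.914, 231.281] pointing down, gripper open.
Joint ranges: [-2.63, 2.63], [-0.92, 2.1], [0.06, 2.66], [-1.3, 4.44], [0, 2.69], [-3.02, 3.02]. Speed limits (rad/s): [2.22, 2.22, 2.79, 3.14, 3.14, 3.14].

### API

Orientations are given as [roll, pitch, yaw] about the fixed x, y, z axes, in that order (R = Rz(yaw) Ry(pitch) Rx(roll)).
In Python, from rig import r gives the robot as it stands. The module is installed in compiled form; this text tells all that it offers.
- The arm moves only by the tool play_rows, never from a script. Its argument "rows" is a list of rows, each an object with "dp": the shift along the tool's x, y, z in units of 40 mm (1.0 is 40 mm), a list of three; "turn": the turn, a rotation vector about the tool's x, y, z in units of 6 degrees (1.0 is 6 degrees), a list of three; "fingers": the closure, from 0 (fully open) to 1 (shut). In form: [{"dp": [tx, ty, tz], "turn": [wx, wy, wz], "fingers": fingers}, ...]. A call has 1 to 5 rows; each row shifts and turns the commanded pose from where the row before left it, along the tool's axes as they then stand; what a row does not reach is not made up. A row lasts 1/12 s, in which the tool goes at most 41.7 mm and 7.16 degrees, less where a joint would pass 70% of its speed; a pose out of reach is approached as far as the arm can. A call is refused whole if a number of a shift passes 1 or a number of a turn 1, either way. A call with a gripper value outside its range is refused whole. The fingers move at their own pace and stop on an object; "force" is the grip in N (left out, the last holds). Time passes only in rows, so rows that do not move let the fingers close. It gives the time, the measured TCP pose, the force, the opening and the grip force at its end, in the units of the state.
- r.sense(): the state, without advancing time (a new reading comes with each control period).
- r.grab_frame(name): name is "side" or "top"; returns a dict with "pixels" (420x560x3 uint8, red, green, blue), "fx", "fy", "cx", "cy" (pixels), "pose" (4x4, takes a point from camera to world coordinates). Camera axes: x right, y down, z forward; pixel columns grow to the right and rows downward; lengths in mm; the calibration is good to about 2 mm. A picture is of the moment at which its call begins. There is no depth.
- r.sign_off(): hands the job in; it is judged then, once.
The state is a dict: "clock": time; "qpos": joint angles; "qvel": joint speeds; "joint_efforts": joint torques, N m; "eef_pos": TCP position; "tcp_rot": TCP orientation; "contact_force": force on the tool from outside, world axes, zero at the start; "wrist_torque": the same for the moment, N m; "opening": opening from 0.0 (shut) to 1.0 (fully open); "grasp_force": force on a finger pad.
Only numpy, scipy, OpenCV 4.12 (cv2) and the standard library are available. Lean on these libraries where they do the work, as an engineer would, in place of code of your own. Each camera call takes 0.05 s, during which the arm holds its last target. There are 200 camera calls.

## Working session

There is one attempt and no reset: what is moved stays moved. The work goes in short steps, Python scripts to look and compute and a tool call to move; the robot and the scene stay as the last step left them, time stands still between calls to the robot, and variables do not carry over. Pictures are saved under pics/ and viewed, at most 10 in all, crops included, and the job is handed in when it is done.

Besides the shell and the picture viewer there is one more tool, called after "Request:" in YAML: its name, and indented under it one key for each argument. play_rows: Moves the arm, as the interface text tells. Its arguments: {"type":"object","properties":{"rows":{"type":"array"},"force":{"type":"number"}},"required":["rows"]}

```bash
mkdir -p pics; python3 - <<'E'
from rig import r
import cv2, numpy as np
for n in ("side","top"):
    f=r.grab_frame(n); cv2.imwrite(f"pics/{n}0.png",f["pixels"][:,:,::-1])
    np.savez(f"{n}0.npz",**f); print(n,f["fx"],f["fy"],f["cx"],f["cy"],np.round(f["pose"],3).tolist())
s=r.sense(); print(s)
E
```

```text
side 421.2242709696556 421.2242709696556 277.28552263661925 202.38197237410637 [[0.997, -0.026, 0.067, 489.965], [-0.068, -0.632, 0.772, -530.883], [0.022, -0.775, -0.632, 563.843], [0.0, 0.0, 0.0, 1.0]]
top 387.5614697582199 387.5614697582199 277.2031662562423 217.42093683287658 [[-0.006, -0.986, 0.169, 432.241], [-0.999, 0.001, -0.034, 63.309], [0.034, -0.169, -0.985, 750.973], [0.0, 0.0, 0.0, 1.0]]
{'clock': 0.1, 'qpos': array([ 1.23662791e+00,  3.53601883e-01,  1.63402400e+00, -1.65225856e-05,
        1.15523583e+00, -2.38233720e-03]), 'qvel': array([-3.48265929e-04, -1.15566753e-03, -2.90093354e-03, -1.37819218e-03,
       -1.68869809e-04, -3.01094370e-05]), 'joint_efforts': array([-3.09421175e-04, -6.06357837e+01, -3.42823720e+01, -7.35964045e-05,
        4.05075814e-03,  2.66994772e-05]), 'eef_pos': array([203.43938468, 590.51905926, 230.63771234]), 'tcp_rot': array([-3.14032356e+00,  1.20845093e-05,  2.80981326e+00]), 'contact_force': array([-0.2976799 , -0.02885645, -0.98064752]), 'wrist_torque': array([-0.0406372 , -0.03025873,  0.00275494]), 'grasp_force': 0.0, 'opening': 0.9972835839283086}
```

View pics/side0.png

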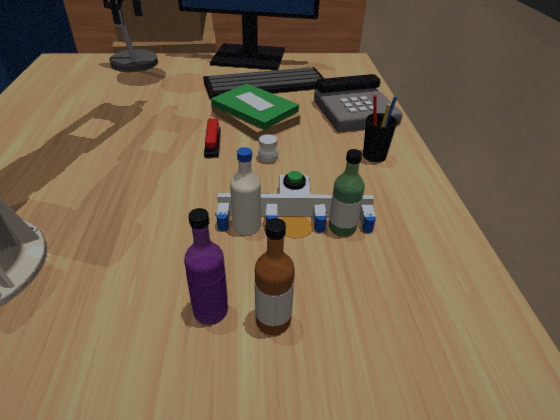

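View pics/top0.png

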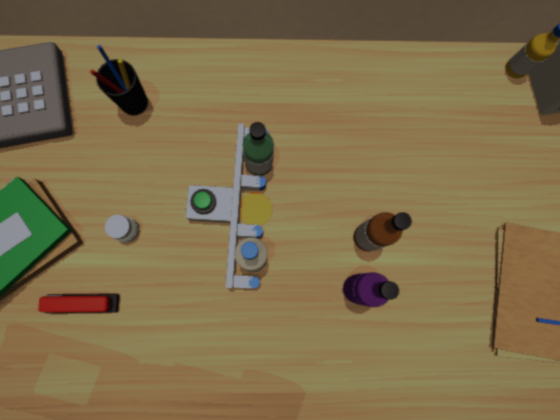

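Side view: amber base is near (273,322) with its cap at (276,229). Purple is beside it at (208,315). The orange disc is in the middle bay at (297,226), with white to its left and green to its right. Top view: amber base is near (370,237) with its cap at (402,221), the disc is at (257,209) and the green button at (203,201).

```bash
cat > h.py <<'E'
import numpy as np, cv2
def ray(f,u,v):
    d=f["pose"][:3,:3]@np.array([(u-f["cx"])/f["fx"],(v-f["cy"])/f["fy"],1.]); return f["pose"][:3,3],d/np.linalg.norm(d)
def onz(f,u,v,z):
    o,d=ray(f,u,v); return o+d*(z-o[2])/d[2]
def two(f,a,g,b):
    o1,d1=ray(f,*a);o2,d2=ray(g,*b)
    t=np.linalg.lstsq(np.c_[d1,-d2],o2-o1,rcond=None)[0]
    p,q=o1+t[0]*d1,o2+t[1]*d2; return (p+q)/2,np.linalg.norm(p-q)
def blobs(f,lo,hi,mina=15,roi=None):
    h=cv2.cvtColor(f["pixels"],cv2.COLOR_RGB2HSV); m=cv2.inRange(h,lo,hi)
    if roi is not None:
        k=np.zeros_like(m);k[roi[1]:roi[3],roi[0]:roi[2]]=255;m&=k
    n,l,s,c=cv2.connectedComponentsWithStats(m)
    return [(tuple(np.round(c[i],1)),s[i].tolist()) for i in range(1,n) if s[i][4]>=mina],m
E
python3 - <<'E'
import numpy as np,cv2
from h import *
S=dict(np.load("side0.npz"));T=dict(np.load("top0.npz"))
np.set_printoptions(precision=1,suppress=True)
for nm,f,px in (("S",S,[(273,300),(276,228),(297,230),(295,177),(222,222),(293,205)]),("T",T,[(385,229),(402,221),(257,209),(203,201),(257,231),(237,200)])):
    h=cv2.cvtColor(f["pixels"],cv2.COLOR_RGB2HSV); print(nm,[h[v,u].tolist() for u,v in px])
R={"S":(S,(190,150,390,350)),"T":(T,(180,110,430,320))}
for k,(f,roi) in R.items():
    for nm,lo,hi in (("amber",(3,150,30),(13,255,160)),("disc",(14,200,120),(26,255,255)),("greenbtn",(50,170,90),(75,255,255)),("blue",(100,150,60),(125,255,255)),("black",(0,0,0),(179,255,32))):
        print(k,nm,blobs(f,lo,hi,20,roi)[0])
big=cv2.resize(T["pixels"][110:310,180:420,::-1],None,fx=3,fy=3,interpolation=cv2.INTER_CUBIC);cv2.imwrite("pics/t_big.png",big)
E
```

```text
S [[14, 30, 95], [120, 64, 24], [18, 183, 155], [67, 154, 121], [111, 188, 69], [17, 19, 94]]
T [[13, 201, 61], [8, 26, 39], [26, 162, 143], [64, 124, 140], [106, 120, 155], [109, 14, 148]]
S amber [((np.float64(274.1), np.float64(269.9)), [255, 238, 39, 57, 1243]), ((np.float64(272.3), np.float64(327.7)), [256, 318, 35, 17, 206])]
S disc []
S greenbtn []
S blue [((np.float64(244.1), np.float64(155.0)), [237, 150, 15, 12, 144]), ((np.float64(221.7), np.float64(221.7)), [217, 214, 11, 17, 139]), ((np.float64(270.6), np.float64(216.9)), [266, 216, 11, 4, 30]), ((np.float64(320.2), np.float64(223.1)), [315, 216, 11, 16, 137]), ((np.float64(368.9), np.float64(223.9)), [364, 217, 11, 16, 129])]
S black [((np.float64(210.9), np.float64(153.0)), [204, 150, 14, 7, 92]), ((np.float64(353.4), np.float64(156.4)), [347, 150, 14, 14, 176]), ((np.float64(374.7), np.float64(154.9)), [363, 150, 25, 12, 249]), ((np.float64(293.6), np.float64(183.4)), [284, 175, 21, 14, 148]), ((np.float64(198.5), np.float64(218.5)), [190, 209, 19, 20, 319]), ((np.float64(275.0), np.float64(228.9)), [266, 219, 19, 21, 338])]
T amber [((np.float64(382.1), np.float64(229.7)), [367, 213, 34, 33, 743])]
T disc []
T greenbtn []
T blue []
T black [((np.float64(257.7), np.float64(137.3)), [251, 133, 14, 8, 57]), ((np.float64(394.5), np.float64(224.0)), [391, 216, 11, 14, 64]), ((np.float64(348.4), np.float64(288.8)), [344, 278, 11, 24, 133]), ((np.float64(380.4), np.float64(289.7)), [376, 282, 11, 17, 77])]
```

View pics/t_big.png

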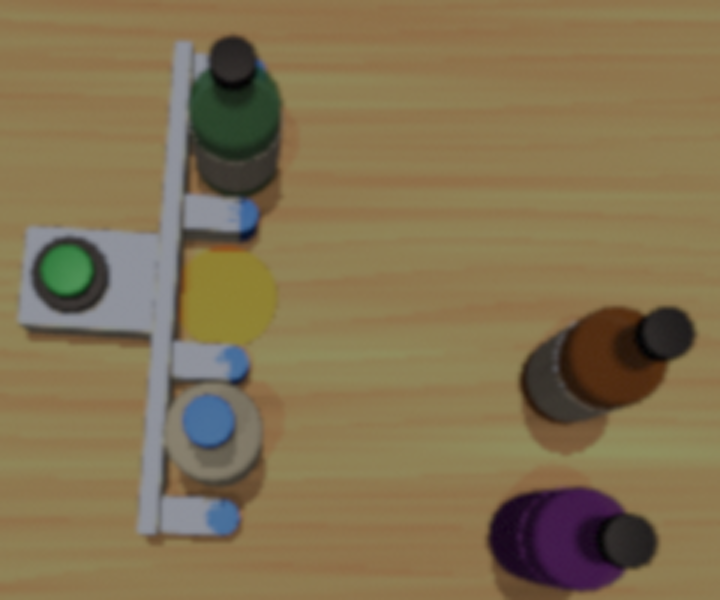

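The enlarged top crop shows the disc centre at crop (226,297), amber cap (668,333), amber base centre about (565,379), button (68,270), and the wall's front top edge running (192,45)–(160,533).

```bash
python3 - <<'E'
from h import *
S=dict(np.load("side0.npz"));T=dict(np.load("top0.npz"))
np.set_printoptions(precision=1,suppress=True)
c=lambda u,v:(180+(u-1)/3,110+(v-1)/3)
print("cap T z205",onz(T,*c(668,333),205),"S cap top center", onz(S,275.2,224.5,205), two(T,c(668,333),S,(275.2,224.5)))
print("base T",onz(T,*c(565,379),0),"S bottom front edge",onz(S,272.5,334,0))
print("disc",onz(T,*c(226,297),1))
b,m=blobs(S,(14,215,100),(24,255,255),30,(275,210,325,240));print(b)
for im in (S,):
    b,m=blobs(im,(55,120,70),(80,255,255),20,(280,165,310,190));print("btn S",b)
b,m=blobs(T,(55,90,90),(80,255,255),20,(185,185,220,215));print("btn T",b)
print("btn two",two(T,b[0][0],S,(294.8,176.5)),[onz(T,*b[0][0],z) for z in (45,55)])
b,m=blobs(T,(100,80,60),(125,255,255),10,(225,120,275,295));print("blueT",b)
w=[onz(T,*c(192,45),50),onz(T,*c(160,533),50)];print("wall",w,np.degrees(np.arctan2(*(w[1]-w[0])[[1,0]])))
for p in [(221.7,231),(320.2,231),(368.9,232)]:print("tipS z0",onz(S,*p,0))
for n,a in (("green",(233,60)),("white",(209,420))):print(n,onz(T,*c(*a),175))
print("purple",onz(T,*c(629,541),205),onz(T,*c(533,535),0))
E
```

```text
cap T z205 [ 520.8 -136.5  205. ] S cap top center [ 522.3 -136.3  205. ] (array([ 521.6, -136.5,  205. ]), np.float64(1.4796057696637095))
base T [ 523.6 -141.3    0. ] S bottom front edge [ 520.6 -159.5    0. ]
disc [578.1  80.8   1. ]
[]
btn S [((np.float64(294.6), np.float64(175.3)), [288, 171, 14, 9, 95])]
btn T [((np.float64(201.7), np.float64(199.5)), [194, 192, 17, 16, 215])]
btn two (array([585.7, 177.1,  52.9]), np.float64(1.2486311120418707)) [array([586.8, 178.4,  45. ]), array([584.6, 176.7,  55. ])]
blueT [((np.float64(262.1), np.float64(181.6)), [259, 176, 7, 12, 58]), ((np.float64(258.0), np.float64(230.7)), [253, 226, 10, 12, 71]), ((np.float64(249.1), np.float64(250.0)), [241, 242, 17, 17, 234]), ((np.float64(253.8), np.float64(282.1)), [249, 277, 11, 11, 91])]
wall [array([731.8, 101.8,  50. ]), array([426.4, 118.1,  50. ])] 176.93315990550303
tipS z0 [435.4  75.    0. ]
tipS z0 [627.8  66.3   0. ]
tipS z0 [723.3  59.2   0. ]
green [670.3  73.5 175. ]
white [482.3  84.9 175. ]
purple [ 422.6 -112.   205. ] [ 423.1 -116.     0. ]
```

```bash
cat > plan.py <<'E'
import sys,json,numpy as np
from scipy.spatial.transform import Rotation as Ro
# station frame
O=np.array([578.1,80.8,0]); a=np.radians(90-3.1); X=np.array([np.cos(a),np.sin(a),0]); Y=np.array([-X[1],X[0],0])
def W(xs,ys,z): return O+xs*X+ys*Y+[0,0,z]
def Rt(tilt,yaw=a): return Ro.from_euler("xyz",[np.pi,0,yaw])*Ro.from_rotvec([0,np.radians(tilt),0])
def plan(p,R,way,step=39.,ang=5.8,f=1.0):
    """way: list of (pos,R,step)"""
    rows=[]
    for q,Q,st in way:
        n=int(np.ceil(max(np.linalg.norm(q-p)/st,np.degrees((R.inv()*Q).magnitude())/ang,1)))
        rv=(R.inv()*Q).as_rotvec()/n; d=(q-p)/n
        for i in range(n):
            dp=np.round(R.inv().apply(d)/40,2); tu=np.round(np.degrees(rv)/6,2)
            rows.append({"dp":(dp+0.).tolist(),"turn":(tu+0.).tolist(),"fingers":f}); R=R*Ro.from_rotvec(rv)
        p,R=q,Q
    for i in range(0,len(rows),5): print(json.dumps(rows[i:i+5]))
def cur():
    from rig import r
    s=r.sense(); return s["eef_pos"],Ro.from_euler("xyz",s["tcp_rot"]),s
def st(p): d=np.array(p)-O; return np.round([d@X,d@Y,p[2]],1)
E
python3 - <<'E'
from plan import *
p,R,s=cur()
print(st([521.5,-136.5,0]), st([585.7,177.1,52]), W(-300,45,330))
plan(p,R,[(np.array([440,220,330.]),Rt(0,2.1),39),(W(-310,45,330),Rt(35),39)],f=0.65)
E
```

```text
[-220.    44.8    0. ] [96.6 -2.4 52. ] [ 516.94220594 -216.32745451  330.        ]
[{"dp": [-0.72, -0.57, -0.21], "turn": [0.0, 0.0, 0.56], "fingers": 0.65}, {"dp": [-0.75, -0.53, -0.21], "turn": [0.0, 0.0, 0.56], "fingers": 0.65}, {"dp": [-0.78, -0.48, -0.21], "turn": [0.0, 0.0, 0.56], "fingers": 0.65}, {"dp": [-0.81, -0.43, -0.21], "turn": [0.0, 0.0, 0.56], "fingers": 0.65}, {"dp": [-0.83, -0.39, -0.21], "turn": [0.0, 0.0, 0.56], "fingers": 0.65}]
[{"dp": [-0.85, -0.34, -0.21], "turn": [0.0, 0.0, 0.56], "fingers": 0.65}, {"dp": [-0.87, -0.28, -0.21], "turn": [0.0, 0.0, 0.56], "fingers": 0.65}, {"dp": [-0.89, -0.23, -0.21], "turn": [0.0, 0.0, 0.56], "fingers": 0.65}, {"dp": [-0.9, -0.18, -0.21], "turn": [0.0, 0.0, 0.56], "fingers": 0.65}, {"dp": [-0.91, -0.13, -0.21], "turn": [0.0, 0.0, 0.56], "fingers": 0.65}]
[{"dp": [-0.91, -0.07, -0.21], "turn": [0.0, 0.0, 0.56], "fingers": 0.65}, {"dp": [-0.92, -0.02, -0.21], "turn": [0.0, 0.0, 0.56], "fingers": 0.65}, {"dp": [-0.88, -0.33, 0.0], "turn": [-0.14, 0.47, 0.45], "fingers": 0.65}, {"dp": [-0.9, -0.29, -0.05], "turn": [-0.14, 0.47, 0.45], "fingers": 0.65}, {"dp": [-0.91, -0.25, -0.1], "turn": [-0.14, 0.47, 0.45], "fingers": 0.65}]
[{"dp": [-0.91, -0.2, -0.15], "turn": [-0.14, 0.47, 0.45], "fingers": 0.65}, {"dp": [-0.91, -0.16, -0.19], "turn": [-0.14, 0.47, 0.45], "fingers": 0.65}, {"dp": [-0.91, -0.11, -0.24], "turn": [-0.14, 0.47, 0.45], "fingers": 0.65}, {"dp": [-0.9, -0.06, -0.29], "turn": [-0.14, 0.47, 0.45], "fingers": 0.65}, {"dp": [-0.88, -0.02, -0.33], "turn": [-0.14, 0.47, 0.45], "fingers": 0.65}]
[{"dp": [-0.87, 0.03, -0.37], "turn": [-0.14, 0.47, 0.45], "fingers": 0.65}, {"dp": [-0.84, 0.07, -0.42], "turn": [-0.14, 0.47, 0.45], "fingers": 0.65}, {"dp": [-0.82, 0.12, -0.45], "turn": [-0.14, 0.47, 0.45], "fingers": 0.65}, {"dp": [-0.79, 0.17, -0.49], "turn": [-0.14, 0.47, 0.45], "fingers": 0.65}]
```

Request:
play_rows:
  rows:
    - {"dp":[-0.72,-0.57,-0.21],"turn":[0,0,0.56],"fingers":0.65}
    - {"dp":[-0.75,-0.53,-0.21],"turn":[0,0,0.56],"fingers":0.65}
    - {"dp":[-0.78,-0.48,-0.21],"turn":[0,0,0.56],"fingers":0.65}
    - {"dp":[-0.81,-0.43,-0.21],"turn":[0,0,0.56],"fingers":0.65}
    - {"dp":[-0.83,-0.39,-0.21],"turn":[0,0,0.56],"fingers":0.65}

```text
clock: 0.52
eef_pos: [302.8, 434.7, 273.3]
tcp_rot: [-3.141, 0.0, 2.514]
contact_force: [0.9, 1.5, 0.1]
opening: 0.353
grasp_force: 0.0
```

Request:
play_rows:
  rows:
    - {"dp":[-0.85,-0.34,-0.21],"turn":[0,0,0.56],"fingers":0.65}
    - {"dp":[-0.87,-0.28,-0.21],"turn":[0,0,0.56],"fingers":0.65}
    - {"dp":[-0.89,-0.23,-0.21],"turn":[0,0,0.56],"fingers":0.65}
    - {"dp":[-0.9,-0.18,-0.21],"turn":[0,0,0.56],"fingers":0.65}
    - {"dp":[-0.91,-0.13,-0.21],"turn":[0,0,0.56],"fingers":0.65}

```text
clock: 0.93
eef_pos: [402.1, 280.4, 315.5]
tcp_rot: [-3.141, -0.0, 2.221]
contact_force: [0.3, 0.4, 0.1]
opening: 0.351
grasp_force: 0.0
```

Tracking well; continue.

Request:
play_rows:
  rows:
    - {"dp":[-0.91,-0.07,-0.21],"turn":[0,0,0.56],"fingers":0.65}
    - {"dp":[-0.92,-0.02,-0.21],"turn":[0,0,0.56],"fingers":0.65}
    - {"dp":[-0.88,-0.33,0.0],"turn":[-0.14,0.47,0.45],"fingers":0.65}
    - {"dp":[-0.9,-0.29,-0.05],"turn":[-0.14,0.47,0.45],"fingers":0.65}
    - {"dp":[-0.91,-0.25,-0.1],"turn":[-0.14,0.47,0.45],"fingers":0.65}

```text
clock: 1.35
eef_pos: [461.4, 107.5, 332.5]
tcp_rot: [3.106, -0.152, 1.966]
contact_force: [1.7, 0.5, 0.6]
opening: 0.35
grasp_force: 0.0
```

Request:
play_rows:
  rows:
    - {"dp":[-0.91,-0.2,-0.15],"turn":[-0.14,0.47,0.45],"fingers":0.65}
    - {"dp":[-0.91,-0.16,-0.19],"turn":[-0.14,0.47,0.45],"fingers":0.65}
    - {"dp":[-0.91,-0.11,-0.24],"turn":[-0.14,0.47,0.45],"fingers":0.65}
    - {"dp":[-0.9,-0.06,-0.29],"turn":[-0.14,0.47,0.45],"fingers":0.65}
    - {"dp":[-0.88,-0.02,-0.33],"turn":[-0.14,0.47,0.45],"fingers":0.65}

```text
clock: 1.77
eef_pos: [494.2, -79.2, 332.9]
tcp_rot: [3.098, -0.409, 1.73]
contact_force: [0.6, 0.3, 0.7]
opening: 0.346
grasp_force: 0.0
```

Request:
play_rows:
  rows:
    - {"dp":[-0.87,0.03,-0.37],"turn":[-0.14,0.47,0.45],"fingers":0.65}
    - {"dp":[-0.84,0.07,-0.42],"turn":[-0.14,0.47,0.45],"fingers":0.65}
    - {"dp":[-0.82,0.12,-0.45],"turn":[-0.14,0.47,0.45],"fingers":0.65}
    - {"dp":[-0.79,0.17,-0.49],"turn":[-0.14,0.47,0.45],"fingers":0.65}

```text
clock: 2.1
eef_pos: [520.5, -228.0, 332.5]
tcp_rot: [-3.139, -0.61, 1.519]
contact_force: [1.6, -0.2, -0.1]
opening: 0.352
grasp_force: 0.0
```

```bash
python3 - <<'E'
from plan import *
p,R,s=cur(); print(st(p),s["tcp_rot"],s["qpos"])
plan(p,R,[(W(-310,44.8,60),Rt(35),39),(W(-290,44.8,10),Rt(35),20)],f=0.65)
E
```

```text
[-311.5   40.8  332.5] [-3.1393782  -0.61028135  1.51867832] [-0.69507893  0.38205452  1.50160363  0.47650424  1.64726403 -0.70202277]
[{"dp": [-0.55, -0.01, 0.8], "turn": [0.0, 0.0, 0.0], "fingers": 0.65}, {"dp": [-0.55, -0.01, 0.8], "turn": [0.0, 0.0, 0.0], "fingers": 0.65}, {"dp": [-0.55, -0.01, 0.8], "turn": [0.0, 0.0, 0.0], "fingers": 0.65}, {"dp": [-0.55, -0.01, 0.8], "turn": [0.0, 0.0, 0.0], "fingers": 0.65}, {"dp": [-0.55, -0.01, 0.8], "turn": [0.0, 0.0, 0.0], "fingers": 0.65}]
[{"dp": [-0.55, -0.01, 0.8], "turn": [0.0, 0.0, 0.0], "fingers": 0.65}, {"dp": [-0.55, -0.01, 0.8], "turn": [0.0, 0.0, 0.0], "fingers": 0.65}, {"dp": [-0.1, 0.0, 0.44], "turn": [0.0, 0.0, 0.0], "fingers": 0.65}, {"dp": [-0.1, 0.0, 0.44], "turn": [0.0, 0.0, 0.0], "fingers": 0.65}, {"dp": [-0.1, 0.0, 0.44], "turn": [0.0, 0.0, 0.0], "fingers": 0.65}]
```

Request:
play_rows:
  rows:
    - {"dp":[-0.55,-0.01,0.8],"turn":[0,0,0],"fingers":0.65}
    - {"dp":[-0.55,-0.01,0.8],"turn":[0,0,0],"fingers":0.65}
    - {"dp":[-0.55,-0.01,0.8],"turn":[0,0,0],"fingers":0.65}
    - {"dp":[-0.55,-0.01,0.8],"turn":[0,0,0],"fingers":0.65}
    - {"dp":[-0.55,-0.01,0.8],"turn":[0,0,0],"fingers":0.65}

```text
clock: 2.52
eef_pos: [518.0, -224.7, 136.5]
tcp_rot: [-3.14, -0.608, 1.521]
contact_force: [0.7, -0.3, 0.4]
opening: 0.353
grasp_force: 0.0
```

Request:
play_rows:
  rows:
    - {"dp":[-0.55,-0.01,0.8],"turn":[0,0,0],"fingers":0.65}
    - {"dp":[-0.55,-0.01,0.8],"turn":[0,0,0],"fingers":0.65}
    - {"dp":[-0.1,0.0,0.44],"turn":[0,0,0],"fingers":0.65}
    - {"dp":[-0.1,0.0,0.44],"turn":[0,0,0],"fingers":0.65}
    - {"dp":[0,0,0],"turn":[0,0,0],"fingers":0.65}

```text
clock: 2.93
eef_pos: [516.0, -208.4, 24.0]
tcp_rot: [-3.133, -0.611, 1.519]
contact_force: [-0.7, 0.3, -0.2]
opening: 0.351
grasp_force: 0.0
```

```bash
python3 - <<'E'
from plan import *
import cv2
from rig import r
p,R,s=cur(); print(st(p),s["tcp_rot"],s["qpos"],s["contact_force"])
plan(p,R,[(W(-280,44.8,9.5),Rt(35),12)],f=0.65)
f=r.grab_frame("side"); cv2.imwrite("pics/s1.png",cv2.resize(f["pixels"][150:420,140:500,::-1],None,fx=2,fy=2,interpolation=cv2.INTER_CUBIC))
E
```

```text
[-292.1   46.4   24. ] [-3.13337983 -0.61119422  1.51868078] [-0.6747414   0.72283088  1.71739825  0.52902557  1.15337689 -0.95565656] [-0.68564944  0.27615944 -0.24109212]
[{"dp": [0.02, 0.02, 0.24], "turn": [-0.04, 0.0, 0.01], "fingers": 0.65}, {"dp": [0.02, 0.02, 0.24], "turn": [-0.04, 0.0, 0.01], "fingers": 0.65}]
```

View pics/s1.png

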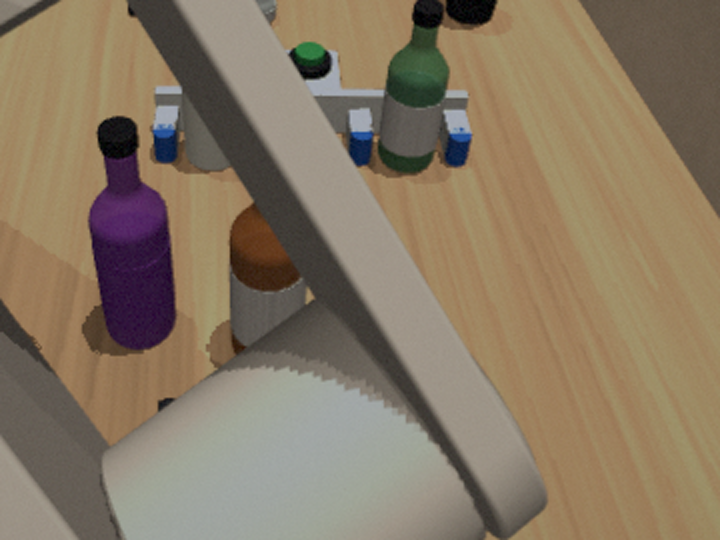

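The arm hides amber's base in the side view. The bottles are unmoved: the visible part of amber is at crop (268,270). Descending to pushing height behind it.

Request:
play_rows:
  rows:
    - {"dp":[0.02,0.02,0.24],"turn":[-0.04,0,0.01],"fingers":0.65}
    - {"dp":[0.02,0.02,0.24],"turn":[-0.04,0,0.01],"fingers":0.65}
    - {"dp":[0,0,0],"turn":[0,0,0],"fingers":0.65}

```text
clock: 3.23
eef_pos: [520.1, -197.4, 12.2]
tcp_rot: [3.137, -0.608, 1.519]
contact_force: [0.8, 0.8, 0.1]
opening: 0.352
grasp_force: 0.0
```

```bash
python3 - <<'E'
from plan import *
import cv2
from rig import r
p,R,s=cur(); print(st(p),s["tcp_rot"],s["contact_force"])
plan(p,R,[(W(-257,44.8,9.5),Rt(35),5)],f=0.65)
f=r.grab_frame("top"); cv2.imwrite("pics/t1.png",cv2.resize(f["pixels"][110:310,180:500,::-1],None,fx=2.5,fy=2.5,interpolation=cv2.INTER_CUBIC))
E
```

```text
[-280.9   42.8   12.2] [ 3.13658122 -0.60818194  1.51928202] [0.82853353 0.81482686 0.11273412]
[{"dp": [0.09, -0.01, 0.08], "turn": [0.01, 0.01, 0.0], "fingers": 0.65}, {"dp": [0.09, -0.01, 0.08], "turn": [0.01, 0.01, 0.0], "fingers": 0.65}, {"dp": [0.09, -0.01, 0.08], "turn": [0.01, 0.01, 0.0], "fingers": 0.65}, {"dp": [0.09, -0.01, 0.08], "turn": [0.01, 0.01, 0.0], "fingers": 0.65}, {"dp": [0.09, -0.01, 0.08], "turn": [0.01, 0.01, 0.0], "fingers": 0.65}]
```

View pics/t1.png

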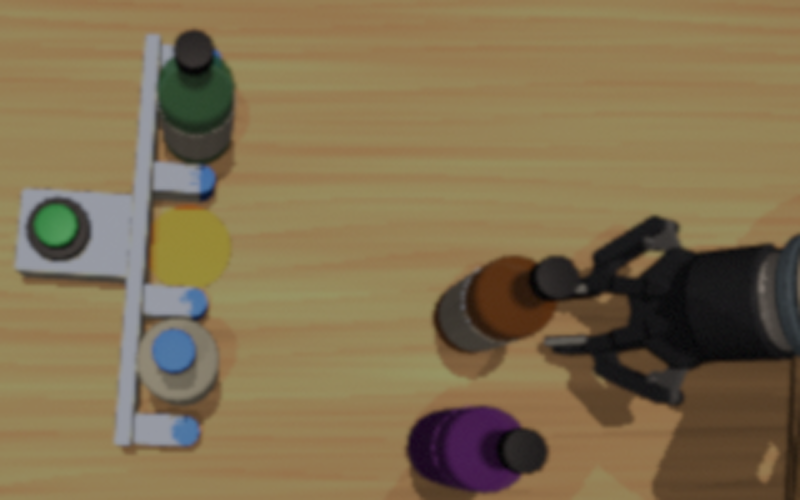

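The top crop shows the fingers behind amber, straddling its base centre (tips at rows 285 and 345, base centre about row 316). Cap is at (555,278). Aligned, so I ease into contact.

Request:
play_rows:
  rows:
    - {"dp":[0.09,-0.01,0.08],"turn":[0,0.01,0],"fingers":0.65}
    - {"dp":[0.09,-0.01,0.08],"turn":[0,0.01,0],"fingers":0.65}
    - {"dp":[0.09,-0.01,0.08],"turn":[0,0.01,0],"fingers":0.65}
    - {"dp":[0.09,-0.01,0.08],"turn":[0,0.01,0],"fingers":0.65}
    - {"dp":[0.09,-0.01,0.08],"turn":[0,0.01,0],"fingers":0.65}

```text
clock: 3.7
eef_pos: [519.7, -174.0, 9.9]
tcp_rot: [3.136, -0.613, 1.52]
contact_force: [0.4, -0.5, -0.2]
opening: 0.348
grasp_force: 0.0
```

```bash
python3 - <<'E'
from plan import *
p,R,s=cur(); print(st(p),s["tcp_rot"],s["contact_force"])
plan(p,R,[(W(-246,44.8,9.5),Rt(35),2.5)],f=0.65)
E
```

```text
[-257.6   44.5    9.9] [ 3.1360674  -0.61299979  1.51952142] [ 0.40674208 -0.52936805 -0.23879759]
[{"dp": [0.05, 0.0, 0.03], "turn": [0.01, 0.0, 0.0], "fingers": 0.65}, {"dp": [0.05, 0.0, 0.03], "turn": [0.01, 0.0, 0.0], "fingers": 0.65}, {"dp": [0.05, 0.0, 0.03], "turn": [0.01, 0.0, 0.0], "fingers": 0.65}, {"dp": [0.05, 0.0, 0.03], "turn": [0.01, 0.0, 0.0], "fingers": 0.65}, {"dp": [0.05, 0.0, 0.03], "turn": [0.01, 0.0, 0.0], "fingers": 0.65}]
```

Request:
play_rows:
  rows:
    - {"dp":[0.05,0,0.035],"turn":[0,0,0],"fingers":0.65}
    - {"dp":[0.05,0,0.035],"turn":[0,0,0],"fingers":0.65}
    - {"dp":[0.05,0,0.035],"turn":[0,0,0],"fingers":0.65}
    - {"dp":[0.05,0,0.035],"turn":[0,0,0],"fingers":0.65}
    - {"dp":[0.05,0,0.035],"turn":[0,0,0],"fingers":0.65}

```text
clock: 4.12
eef_pos: [520.6, -162.6, 9.8]
tcp_rot: [3.136, -0.612, 1.52]
contact_force: [0.8, -1.5, 0.4]
opening: 0.351
grasp_force: 0.9
```

```bash
python3 - <<'E'
from plan import *
from h import *
from rig import r
p,R,s=cur(); print(st(p),s["contact_force"])
f=r.grab_frame("top")
print(blobs(f,(3,150,30),(13,255,160),100,(180,110,430,262))[0])
f0=dict(np.load("top0.npz"));print(blobs(f0,(3,150,30),(13,255,160),100,(180,110,430,262))[0])
E
```

```text
[-246.1   44.3    9.8] [ 0.84204867 -1.52383133  0.39873924]
[((np.float64(380.9), np.float64(229.6)), [365, 213, 36, 32, 773])]
[((np.float64(382.1), np.float64(229.7)), [367, 213, 34, 33, 743])]
```

Contact made at 1.5 N and the bottle has started to slide. Push diagonally, slowly.

Request:
play_rows:
  rows:
    - {"dp":[0.06,0.02,0.042],"turn":[0,0,0],"fingers":0.65}
    - {"dp":[0.08,0.03,0.056],"turn":[0,0,0],"fingers":0.65}
    - {"dp":[0.1,0.036,0.07],"turn":[0,0,0],"fingers":0.65}
    - {"dp":[0.1,0.036,0.07],"turn":[0,0,0],"fingers":0.65}
    - {"dp":[0.1,0.036,0.07],"turn":[0,0,0],"fingers":0.65}

```text
clock: 4.58
eef_pos: [528.0, -140.6, 9.8]
tcp_rot: [3.136, -0.613, 1.519]
contact_force: [-0.5, -1.4, -0.4]
opening: 0.348
grasp_force: 0.9
```

Request:
play_rows:
  rows:
    - {"dp":[0.1,0.036,0.07],"turn":[0,0,0],"fingers":0.65}
    - {"dp":[0.1,0.036,0.07],"turn":[0,0,0],"fingers":0.65}
    - {"dp":[0.1,0.036,0.07],"turn":[0,0,0],"fingers":0.65}
    - {"dp":[0.1,0.036,0.07],"turn":[0,0,0],"fingers":0.65}
    - {"dp":[0.1,0.036,0.07],"turn":[0,0,0],"fingers":0.65}

```text
clock: 5.0
eef_pos: [536.5, -116.7, 9.9]
tcp_rot: [3.136, -0.613, 1.519]
contact_force: [-0.2, -1.4, -0.9]
opening: 0.35
grasp_force: 0.8
```

```bash
cat > chk.py <<'E'
from plan import *
from h import *
from rig import r
p,R,s=cur(); print(st(p),s["tcp_rot"],s["contact_force"],s["grasp_force"])
f=r.grab_frame("top")
b=blobs(f,(3,150,30),(13,255,160),100,(180,110,430,262))[0]; print(b)
for c,_ in b: print("shoulder z~120:",st(onz(f,*c,120)))
E
python3 chk.py; python3 - <<'E'
from h import *; from plan import st
f0=dict(np.load("top0.npz")); print(st(onz(f0,382.1,229.7,120)))
E
```

```text
[-199.4   30.9    9.9] [ 3.13643799 -0.61304473  1.51932852] [-0.2163218  -1.36552299 -0.85773974] 0.7622461707796901
[((np.float64(353.2), np.float64(221.2)), [339, 204, 35, 32, 693])]
shoulder z~120: [-167.9   35.3  120. ]
[-216.4   47.   120. ]
```

Request:
play_rows:
  rows:
    - {"dp":[0.1,0.036,0.07],"turn":[0,0,0],"fingers":0.65}
    - {"dp":[0.1,0.036,0.07],"turn":[0,0,0],"fingers":0.65}
    - {"dp":[0.1,0.036,0.07],"turn":[0,0,0],"fingers":0.65}
    - {"dp":[0.1,0.036,0.07],"turn":[0,0,0],"fingers":0.65}
    - {"dp":[0.1,0.036,0.07],"turn":[0,0,0],"fingers":0.65}

```text
clock: 5.47
eef_pos: [545.0, -92.7, 10.0]
tcp_rot: [3.136, -0.613, 1.519]
contact_force: [-1.1, -1.1, -1.2]
opening: 0.347
grasp_force: 0.9
```

Request:
play_rows:
  rows:
    - {"dp":[0.1,0.036,0.07],"turn":[0,0,0],"fingers":0.65}
    - {"dp":[0.1,0.036,0.07],"turn":[0,0,0],"fingers":0.65}
    - {"dp":[0.1,0.036,0.07],"turn":[0,0,0],"fingers":0.65}
    - {"dp":[0.1,0.036,0.07],"turn":[0,0,0],"fingers":0.65}
    - {"dp":[0.1,0.036,0.07],"turn":[0,0,0],"fingers":0.65}

```text
clock: 5.88
eef_pos: [553.6, -68.7, 10.1]
tcp_rot: [3.136, -0.613, 1.519]
contact_force: [-1.0, -2.0, -0.5]
opening: 0.348
grasp_force: 0.8
```

Request:
play_rows:
  rows:
    - {"dp":[0.1,0.036,0.07],"turn":[0,0,0],"fingers":0.65}
    - {"dp":[0.1,0.036,0.07],"turn":[0,0,0],"fingers":0.65}
    - {"dp":[0.1,0.036,0.07],"turn":[0,0,0],"fingers":0.65}
    - {"dp":[0.1,0.036,0.07],"turn":[0,0,0],"fingers":0.65}
    - {"dp":[0.1,0.036,0.07],"turn":[0,0,0],"fingers":0.65}

```text
clock: 6.3
eef_pos: [562.1, -44.8, 10.2]
tcp_rot: [3.136, -0.613, 1.519]
contact_force: [-0.2, -1.8, -0.9]
opening: 0.352
grasp_force: 0.8
```

```bash
python3 chk.py
```

```text
[-126.3    9.2   10.2] [ 3.13633175 -0.6129988   1.51918117] [-0.1863227  -1.84918752 -0.87627471] 0.8257759257685393
[((np.float64(310.3), np.float64(207.1)), [296, 189, 33, 32, 630])]
shoulder z~120: [-95.7  15.3 120. ]
```

Request:
play_rows:
  rows:
    - {"dp":[0.1,0.036,0.07],"turn":[0,0,0],"fingers":0.65}
    - {"dp":[0.1,0.036,0.07],"turn":[0,0,0],"fingers":0.65}
    - {"dp":[0.1,0.036,0.07],"turn":[0,0,0],"fingers":0.65}
    - {"dp":[0.1,0.036,0.07],"turn":[0,0,0],"fingers":0.65}
    - {"dp":[0.06,0.022,0.042],"turn":[0,0,0],"fingers":0.65}

```text
clock: 6.77
eef_pos: [569.9, -22.6, 10.3]
tcp_rot: [3.136, -0.613, 1.519]
contact_force: [-0.2, -1.8, -1.0]
opening: 0.349
grasp_force: 0.9
```

```bash
python3 chk.py; python3 - <<'E'
from rig import r
import cv2,numpy as np
f=r.grab_frame("top"); np.savez("top2.npz",**f); cv2.imwrite("pics/t2.png",cv2.resize(f["pixels"][110:290,180:420,::-1],None,fx=3,fy=3,interpolation=cv2.INTER_CUBIC))
E
```

```text
[-103.7    2.6   10.3] [ 3.1362934  -0.61311757  1.51945124] [-0.1713095  -1.83589555 -1.01932021] 0.86415501893498
[((np.float64(297.4), np.float64(202.8)), [283, 185, 33, 32, 625])]
shoulder z~120: [-73.9   9.2 120. ]
```

View pics/t2.png

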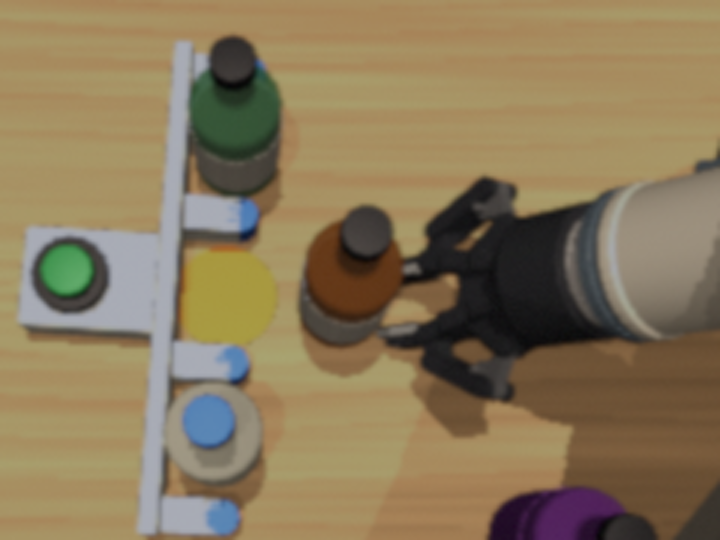

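Top crop: amber upright with cap at (367,231) and base centre about (343,300), and the bay opening directly left of it with the disc at (228,297).

```bash
python3 - <<'E'
from h import *; from plan import st
f=dict(np.load("top2.npz")); c=lambda u,v:(180+(u-1)/3,110+(v-1)/3)
print(st(onz(f,*c(367,231),205)),st(onz(f,*c(343.5,300),0)))
for u,v in ((247,217),(233,364)): print(st(onz(f,*c(u,v),34)))
E
```

```text
[-73.1   3.2 205. ] [-77.3  -2.4   0. ]
[-11.5 -46.   34. ]
[-7.9 48.5 34. ]
```

Request:
play_rows:
  rows:
    - {"dp":[0.08,0.01,0.056],"turn":[0,0,0],"fingers":0.65}
    - {"dp":[0.1,0.01,0.07],"turn":[0,0,0],"fingers":0.65}
    - {"dp":[0.1,0.01,0.07],"turn":[0,0,0],"fingers":0.65}
    - {"dp":[0.1,0.01,0.07],"turn":[0,0,0],"fingers":0.65}
    - {"dp":[0.1,0,0.07],"turn":[0,0,0],"fingers":0.65}

```text
clock: 7.28
eef_pos: [572.7, 0.6, 10.4]
tcp_rot: [3.136, -0.613, 1.519]
contact_force: [-0.1, -1.4, 0.3]
opening: 0.348
grasp_force: 0.8
```

Request:
play_rows:
  rows:
    - {"dp":[0.1,0,0.07],"turn":[0,0,0],"fingers":0.65}
    - {"dp":[0.1,0,0.07],"turn":[0,0,0],"fingers":0.65}
    - {"dp":[0.1,0,0.07],"turn":[0,0,0],"fingers":0.65}
    - {"dp":[0.1,0,0.07],"turn":[0,0,0],"fingers":0.65}
    - {"dp":[0.1,0,0.07],"turn":[0,0,0],"fingers":0.65}

```text
clock: 7.7
eef_pos: [573.9, 25.0, 10.4]
tcp_rot: [3.136, -0.613, 1.519]
contact_force: [0.3, -1.9, -1.2]
opening: 0.348
grasp_force: 0.8
```

```bash
python3 chk.py
```

```text
[-55.9   1.1  10.4] [ 3.136408   -0.61301282  1.51928255] [ 0.32685215 -1.86584273 -1.16480461] 0.8024370507337153
[]
```

Request:
play_rows:
  rows:
    - {"dp":[0.1,0,0.07],"turn":[0,0,0],"fingers":0.65}
    - {"dp":[0.1,0,0.07],"turn":[0,0,0],"fingers":0.65}
    - {"dp":[0.08,0,0.056],"turn":[0,0,0],"fingers":0.65}
    - {"dp":[0.06,0,0.042],"turn":[0,0,0],"fingers":0.65}
    - {"dp":[0.05,0,0.035],"turn":[0,0,0],"fingers":0.65}

```text
clock: 8.17
eef_pos: [575.0, 43.9, 10.4]
tcp_rot: [3.136, -0.613, 1.519]
contact_force: [0.5, -1.8, -0.0]
opening: 0.348
grasp_force: 0.9
```

Request:
play_rows:
  rows:
    - {"dp":[0.04,0,0.028],"turn":[0,0,0],"fingers":0.65}
    - {"dp":[0.04,0,0.028],"turn":[0,0,0],"fingers":0.65}
    - {"dp":[0.02,0,0.014],"turn":[0,0,0],"fingers":0.65}
    - {"dp":[0.02,0,0.014],"turn":[0,0,0],"fingers":0.65}

```text
clock: 8.5
eef_pos: [575.3, 49.4, 10.4]
tcp_rot: [3.136, -0.613, 1.519]
contact_force: [-0.4, -0.3, -0.9]
opening: 0.348
grasp_force: 0.9
```

```bash
python3 chk.py
```

```text
[-31.5   1.   10.4] [ 3.13628319 -0.61293098  1.51926176] [-0.42780554 -0.29455583 -0.9283255 ] 0.9212949627544731
[((np.float64(255.3), np.float64(199.6)), [240, 184, 32, 30, 632])]
shoulder z~120: [ -3.7   7.6 120. ]
```

Request:
play_rows:
  rows:
    - {"dp":[0.02,0,0.014],"turn":[0,0,0],"fingers":0.65}
    - {"dp":[0.02,0,0.014],"turn":[0,0,0],"fingers":0.65}
    - {"dp":[0.02,0,0.014],"turn":[0,0,0],"fingers":0.65}

```text
clock: 8.8
eef_pos: [575.5, 52.3, 10.5]
tcp_rot: [3.136, -0.613, 1.519]
contact_force: [0.1, -0.8, 0.1]
opening: 0.347
grasp_force: 0.9
```

Request:
play_rows:
  rows:
    - {"dp":[0.02,0,0.014],"turn":[0,0,0],"fingers":0.65}

```text
clock: 8.88
eef_pos: [575.6, 53.3, 10.5]
tcp_rot: [3.136, -0.613, 1.519]
contact_force: [-0.2, -2.0, -0.6]
opening: 0.352
grasp_force: 0.9
```

Request:
play_rows:
  rows:
    - {"dp":[0.02,0,0.014],"turn":[0,0,0],"fingers":0.65}
    - {"dp":[0.02,0,0.014],"turn":[0,0,0],"fingers":0.65}

```text
clock: 9.05
eef_pos: [575.8, 54.8, 10.3]
tcp_rot: [3.136, -0.612, 1.52]
contact_force: [-1.6, -9.3, 0.6]
opening: 0.35
grasp_force: 4.2
```

Request:
play_rows:
  rows:
    - {"dp":[0.015,0,0.01],"turn":[0,0,0],"fingers":0.65}

```text
clock: 9.13
eef_pos: [575.9, 54.9, 10.3]
tcp_rot: [3.135, -0.611, 1.52]
contact_force: [-3.1, -12.7, 2.7]
opening: 0.351
grasp_force: 5.6
```

```bash
python3 chk.py
```

```text
[-26.    0.8  10.3] [ 3.13519362 -0.61099064  1.52003452] [ -3.10382439 -12.73612425   2.6656223 ] 5.611804133222904
[((np.float64(252.6), np.float64(199.3)), [237, 184, 31, 30, 620])]
shoulder z~120: [  0.8   7.4 120. ]
```

Home: the force rose to 12.7 N at the predicted position. Back off gently.

Request:
play_rows:
  rows:
    - {"dp":[-0.03,0,-0.021],"turn":[0,0,0],"fingers":0.65}
    - {"dp":[-0.05,0,-0.035],"turn":[0,0,0],"fingers":0.65}
    - {"dp":[-0.1,0,-0.07],"turn":[0,0,0],"fingers":0.65}
    - {"dp":[-0.3,0,-0.21],"turn":[0,0,0],"fingers":0.65}
    - {"dp":[-0.6,0,-0.42],"turn":[0,0,0],"fingers":0.65}

```text
clock: 9.6
eef_pos: [572.1, 4.3, 10.5]
tcp_rot: [3.137, -0.614, 1.522]
contact_force: [0.4, 0.1, -0.2]
opening: 0.352
grasp_force: 0.0
```

Request:
play_rows:
  rows:
    - {"dp":[-0.6,0,-0.42],"turn":[0,0,0],"fingers":0.65}
    - {"dp":[-0.3,0,-0.6],"turn":[0,0,0],"fingers":0.65}
    - {"dp":[0.5,0,-0.75],"turn":[0,0,0],"fingers":1}
    - {"dp":[0.5,0,-0.75],"turn":[0,0,0],"fingers":1}
    - {"dp":[0.5,0,-0.75],"turn":[0,0,0],"fingers":1}

```text
clock: 10.02
eef_pos: [568.6, -53.9, 132.1]
tcp_rot: [3.138, -0.613, 1.516]
contact_force: [0.8, 0.5, 0.1]
opening: 0.002
grasp_force: 0.0
```

```bash
python3 - <<'E'
from plan import *
from h import *
from rig import r
p,R,s=cur(); print(st(p),p,s["qpos"])
f=r.grab_frame("side"); g=r.grab_frame("top")
np.savez("s3.npz",**f); np.savez("t3.npz",**g)
A=cv2.resize(f["pixels"][130:250,200:390,::-1],None,fx=3,fy=3,interpolation=cv2.INTER_CUBIC)
cv2.imwrite("pics/s3.png",A)
cv2.imwrite("pics/t3.png",cv2.resize(g["pixels"][110:290,180:420,::-1],None,fx=3,fy=3,interpolation=cv2.INTER_CUBIC))
for tilt in (0,):
  plan(p,R,[(np.array([p[0],p[1],300.]),R,39),(np.array([585.5,177.,300.]),Rt(0),39),(np.array([585.5,177.,70.]),Rt(0),39)])
E
```

```text
[-135.     2.2  132.1] [568.59020923 -53.89420264 132.10976535] [-0.42563025  0.52074814  1.7836811   0.62482895  1.16496362 -0.71980725]
[{"dp": [0.48, 0.0, -0.69], "turn": [0.0, 0.0, 0.0], "fingers": 1.0}, {"dp": [0.48, 0.0, -0.69], "turn": [0.0, 0.0, 0.0], "fingers": 1.0}, {"dp": [0.48, 0.0, -0.69], "turn": [0.0, 0.0, 0.0], "fingers": 1.0}, {"dp": [0.48, 0.0, -0.69], "turn": [0.0, 0.0, 0.0], "fingers": 1.0}, {"dp": [0.48, 0.0, -0.69], "turn": [0.0, 0.0, 0.0], "fingers": 1.0}]
[{"dp": [0.68, 0.01, 0.48], "turn": [0.0, -0.84, 0.0], "fingers": 1.0}, {"dp": [0.72, 0.01, 0.41], "turn": [0.0, -0.84, 0.0], "fingers": 1.0}, {"dp": [0.75, 0.01, 0.35], "turn": [0.0, -0.84, 0.0], "fingers": 1.0}, {"dp": [0.78, 0.01, 0.28], "turn": [0.0, -0.84, 0.0], "fingers": 1.0}, {"dp": [0.8, 0.02, 0.21], "turn": [0.0, -0.84, 0.0], "fingers": 1.0}]
[{"dp": [0.81, 0.02, 0.14], "turn": [0.0, -0.84, 0.0], "fingers": 1.0}, {"dp": [0.82, 0.02, 0.07], "turn": [0.0, -0.84, 0.0], "fingers": 1.0}, {"dp": [0.0, 0.0, 0.96], "turn": [0.0, 0.0, 0.0], "fingers": 1.0}, {"dp": [0.0, 0.0, 0.96], "turn": [0.0, 0.0, 0.0], "fingers": 1.0}, {"dp": [0.0, 0.0, 0.96], "turn": [0.0, 0.0, 0.0], "fingers": 1.0}]
[{"dp": [0.0, 0.0, 0.96], "turn": [0.0, 0.0, 0.0], "fingers": 1.0}, {"dp": [0.0, 0.0, 0.96], "turn": [0.0, 0.0, 0.0], "fingers": 1.0}, {"dp": [0.0, 0.0, 0.96], "turn": [0.0, 0.0, 0.0], "fingers": 1.0}]
```

View pics/t3.png

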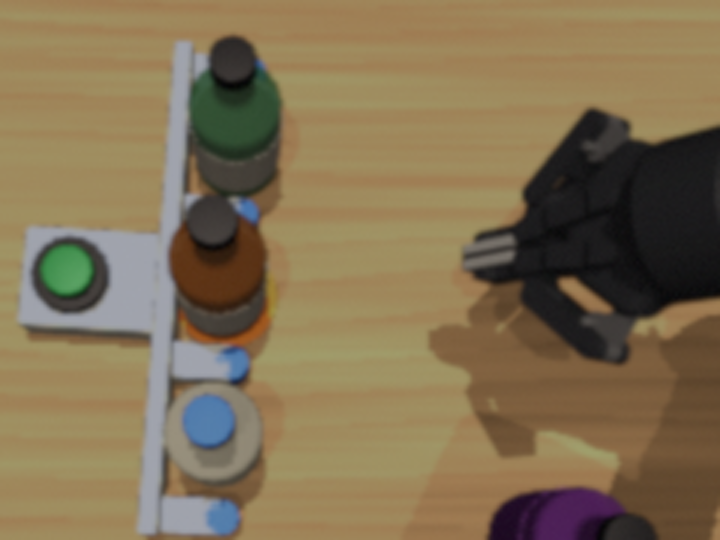

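View pics/s3.png

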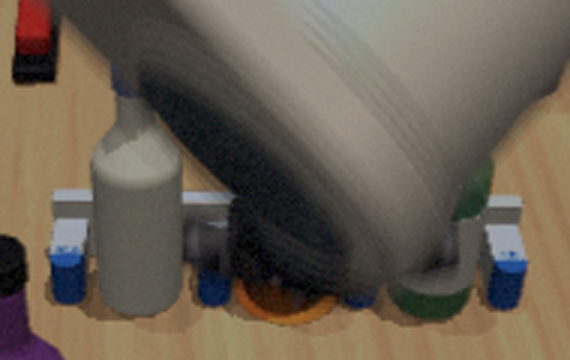

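Top crop: amber stands upright in the middle bay against the back wall, cap at (213,220), with a crescent of disc showing behind it. White and green have not moved, and the button is at (67,270). The arm blocks most of the side view. Next: raise, cross over high, and descend above the button.

Request:
play_rows:
  rows:
    - {"dp":[0.48,0,-0.69],"turn":[0,0,0],"fingers":1}
    - {"dp":[0.48,0,-0.69],"turn":[0,0,0],"fingers":1}
    - {"dp":[0.48,0,-0.69],"turn":[0,0,0],"fingers":1}
    - {"dp":[0.48,0,-0.69],"turn":[0,0,0],"fingers":1}
    - {"dp":[0.48,0,-0.69],"turn":[0,0,0],"fingers":1}

```text
clock: 10.53
eef_pos: [567.9, -53.9, 300.3]
tcp_rot: [3.137, -0.613, 1.518]
contact_force: [0.9, -0.7, 0.6]
opening: 0.005
grasp_force: 0.0
```

Request:
play_rows:
  rows:
    - {"dp":[0.68,0.01,0.48],"turn":[0,-0.84,0],"fingers":1}
    - {"dp":[0.72,0.01,0.41],"turn":[0,-0.84,0],"fingers":1}
    - {"dp":[0.75,0.01,0.35],"turn":[0,-0.84,0],"fingers":1}
    - {"dp":[0.78,0.01,0.28],"turn":[0,-0.84,0],"fingers":1}
    - {"dp":[0.8,0.02,0.21],"turn":[0,-0.84,0],"fingers":1}

```text
clock: 10.95
eef_pos: [580.2, 112.5, 300.4]
tcp_rot: [3.134, -0.169, 1.516]
contact_force: [1.1, -0.6, -0.2]
opening: 0.003
grasp_force: 0.0
```

Request:
play_rows:
  rows:
    - {"dp":[0.81,0.02,0.14],"turn":[0,-0.84,0],"fingers":1}
    - {"dp":[0.82,0.02,0.07],"turn":[0,-0.84,0],"fingers":1}
    - {"dp":[0,0,0],"turn":[0,0,0],"fingers":1}

```text
clock: 11.2
eef_pos: [584.7, 186.3, 299.7]
tcp_rot: [3.136, 0.005, 1.524]
contact_force: [-1.5, -1.8, -0.7]
opening: 0.002
grasp_force: 0.0
```

```bash
python3 - <<'E'
from plan import *
from h import *
p,R,s=cur(); print(p,s["tcp_rot"],s["contact_force"])
f=dict(np.load("t3.npz")); c=lambda u,v:(180+(u-1)/3,110+(v-1)/3)
print("cap",st(onz(f,*c(213,220),205)))
plan(p,R,[(np.array([585,177.,260.]),Rt(0),20),(np.array([585,177.,70.]),Rt(0),39)])
E
```

```text
[584.71665198 186.25619608 299.69510017] [3.13643544 0.00480255 1.52416704] [-1.45896822 -1.75457841 -0.73747563]
cap [  1.5   1.9 205. ]
[{"dp": [-0.08, 0.0, 0.33], "turn": [0.02, 0.02, 0.02], "fingers": 1.0}, {"dp": [-0.08, 0.01, 0.33], "turn": [0.02, 0.02, 0.02], "fingers": 1.0}, {"dp": [-0.08, 0.01, 0.33], "turn": [0.02, 0.02, 0.02], "fingers": 1.0}, {"dp": [0.0, 0.0, 0.95], "turn": [0.0, 0.0, 0.0], "fingers": 1.0}, {"dp": [0.0, 0.0, 0.95], "turn": [0.0, 0.0, 0.0], "fingers": 1.0}]
[{"dp": [0.0, 0.0, 0.95], "turn": [0.0, 0.0, 0.0], "fingers": 1.0}, {"dp": [0.0, 0.0, 0.95], "turn": [0.0, 0.0, 0.0], "fingers": 1.0}, {"dp": [0.0, 0.0, 0.95], "turn": [0.0, 0.0, 0.0], "fingers": 1.0}]
```

Amber's cap measures at station x = +1.5, which is exactly home. Descend to just above the button.

Request:
play_rows:
  rows:
    - {"dp":[-0.08,0,0.33],"turn":[0.02,0.02,0.02],"fingers":1}
    - {"dp":[-0.08,0.01,0.33],"turn":[0.02,0.02,0.02],"fingers":1}
    - {"dp":[-0.08,0.01,0.33],"turn":[0.02,0.02,0.02],"fingers":1}
    - {"dp":[0,0,0.95],"turn":[0,0,0],"fingers":1}
    - {"dp":[0,0,0.95],"turn":[0,0,0],"fingers":1}

```text
clock: 11.62
eef_pos: [586.0, 165.3, 182.9]
tcp_rot: [-3.141, -0.004, 1.505]
contact_force: [0.5, -0.0, -0.3]
opening: -0.002
grasp_force: 0.0
```

Request:
play_rows:
  rows:
    - {"dp":[0,0,0.95],"turn":[0,0,0],"fingers":1}
    - {"dp":[0,0,0.95],"turn":[0,0,0],"fingers":1}
    - {"dp":[0,0,0.8],"turn":[0,0,0],"fingers":1}
    - {"dp":[0,0,0],"turn":[0,0,0],"fingers":1}

```text
clock: 11.95
eef_pos: [580.0, 164.3, 68.7]
tcp_rot: [-3.128, 0.0, 1.506]
contact_force: [-2.0, -0.6, -0.7]
opening: 0.003
grasp_force: 0.0
```

```bash
python3 - <<'E'
from plan import *
import cv2
from rig import r
p,R,s=cur(); print(p,st(p),s["tcp_rot"],s["contact_force"])
g=r.grab_frame("top"); f=r.grab_frame("side")
a=cv2.resize(g["pixels"][130:280,150:300,::-1],(400,400),interpolation=cv2.INTER_CUBIC)
b=cv2.resize(f["pixels"][120:270,220:370,::-1],(400,400),interpolation=cv2.INTER_CUBIC)
cv2.imwrite("pics/b4.png",cv2.hconcat([a,b]))
E
```

```text
[579.96921362 164.26686531  68.71229353] [83.4  2.6 68.7] [-3.12787369e+00  2.91140965e-04  1.50557953e+00] [-2.0220346  -0.56614905 -0.73726101]
```

View pics/b4.png

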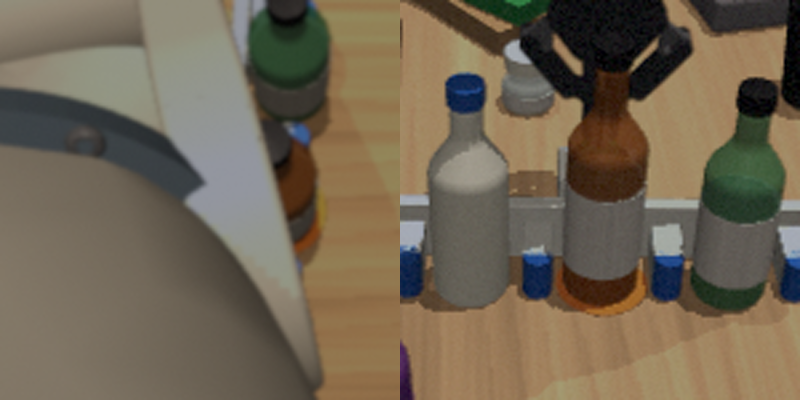

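Right panel: amber is upright in the bay between white and green, with the jar still behind. The TCP is 13 mm short of the button, so I'll correct that before pressing.

Request:
play_rows:
  rows:
    - {"dp":[0.1,0.03,0],"turn":[0,0,0],"fingers":1}
    - {"dp":[0.1,0.03,0],"turn":[0,0,0],"fingers":1}
    - {"dp":[0.12,0.04,0],"turn":[0,0,0],"fingers":1}
    - {"dp":[0,0,0],"turn":[0,0,0],"fingers":1}
    - {"dp":[0,0,0],"turn":[0,0,0],"fingers":1}

```text
clock: 12.47
eef_pos: [590.6, 182.2, 77.5]
tcp_rot: [-3.141, -0.004, 1.511]
contact_force: [0.3, -0.8, 0.2]
opening: -0.001
grasp_force: 0.0
```

```bash
python3 - <<'E'
from plan import *
p,R,s=cur(); print(p,s["tcp_rot"],s["contact_force"])
plan(p,R,[(np.array([585,177.,58.]),Rt(0),6)])
E
```

```text
[590.59120072 182.19305722  77.46990589] [-3.14145916 -0.00423862  1.51076693] [ 0.25274764 -0.83921188  0.15396868]
[{"dp": [-0.04, -0.03, 0.12], "turn": [0.0, -0.01, -0.01], "fingers": 1.0}, {"dp": [-0.03, -0.03, 0.12], "turn": [0.0, -0.01, -0.01], "fingers": 1.0}, {"dp": [-0.03, -0.03, 0.12], "turn": [0.0, -0.01, -0.01], "fingers": 1.0}, {"dp": [-0.03, -0.03, 0.12], "turn": [0.0, -0.01, -0.01], "fingers": 1.0}]
```

Request:
play_rows:
  rows:
    - {"dp":[-0.04,-0.03,0.1],"turn":[0,0,0],"fingers":1}
    - {"dp":[-0.03,-0.03,0.1],"turn":[0,0,0],"fingers":1}
    - {"dp":[-0.03,-0.03,0.1],"turn":[0,0,0],"fingers":1}
    - {"dp":[-0.03,-0.03,0.1],"turn":[0,0,0],"fingers":1}
    - {"dp":[0,0,0],"turn":[0,0,0],"fingers":1}

```text
clock: 12.88
eef_pos: [583.6, 176.1, 59.0]
tcp_rot: [-3.138, -0.003, 1.51]
contact_force: [-0.2, -0.3, 0.3]
opening: -0.004
grasp_force: 0.0
```

Request:
play_rows:
  rows:
    - {"dp":[0,0,0.05],"turn":[0,0,0],"fingers":1}
    - {"dp":[0,0,0.05],"turn":[0,0,0],"fingers":1}
    - {"dp":[0,0,0],"turn":[0,0,0],"fingers":1}

```text
clock: 13.13
eef_pos: [584.7, 176.6, 56.1]
tcp_rot: [-3.139, -0.003, 1.51]
contact_force: [-0.7, -1.4, 2.6]
opening: 0.003
grasp_force: 1.2
```

Request:
play_rows:
  rows:
    - {"dp":[0,0,0.05],"turn":[0,0,0],"fingers":1}
    - {"dp":[0,0,0.05],"turn":[0,0,0],"fingers":1}
    - {"dp":[0,0,0],"turn":[0,0,0],"fingers":1}

```text
clock: 13.38
eef_pos: [584.9, 176.7, 52.2]
tcp_rot: [-3.14, -0.004, 1.51]
contact_force: [-1.4, -1.0, 4.4]
opening: 0.001
grasp_force: 2.3
```

Request:
play_rows:
  rows:
    - {"dp":[0,0,0.04],"turn":[0,0,0],"fingers":1}
    - {"dp":[0,0,0],"turn":[0,0,0],"fingers":1}

```text
clock: 13.55
eef_pos: [585.0, 176.6, 51.9]
tcp_rot: [-3.14, -0.004, 1.51]
contact_force: [-4.9, -1.6, 14.3]
opening: 0.001
grasp_force: 7.0
```

The button bottoms out at 51.9 mm with 14 N, about 6 mm after first touch. Release and rise clear.

Request:
play_rows:
  rows:
    - {"dp":[0,0,0],"turn":[0,0,0],"fingers":1}
    - {"dp":[0,0,0],"turn":[0,0,0],"fingers":1}
    - {"dp":[0,0,-0.1],"turn":[0,0,0],"fingers":1}
    - {"dp":[0,0,-0.15],"turn":[0,0,0],"fingers":1}
    - {"dp":[0,0,-0.4],"turn":[0,0,0],"fingers":1}

```text
clock: 13.97
eef_pos: [583.6, 176.3, 75.4]
tcp_rot: [-3.137, -0.003, 1.51]
contact_force: [-1.7, 0.0, -0.1]
opening: 0.002
grasp_force: 0.0
```

Request:
play_rows:
  rows:
    - {"dp":[0.2,0,-0.8],"turn":[0,0,0],"fingers":1}
    - {"dp":[0.2,0,-0.8],"turn":[0,0,0],"fingers":1}
    - {"dp":[0.2,0,-0.8],"turn":[0,0,0],"fingers":1}
    - {"dp":[0.2,0,-0.8],"turn":[0,0,0],"fingers":1}
    - {"dp":[0.2,0,-0.8],"turn":[0,0,0],"fingers":1}

```text
clock: 14.38
eef_pos: [587.3, 216.3, 238.5]
tcp_rot: [-3.14, -0.004, 1.51]
contact_force: [0.5, 0.4, -0.3]
opening: -0.002
grasp_force: 0.0
```

Request:
play_rows:
  rows:
    - {"dp":[0.6,0,-0.4],"turn":[0,0,0],"fingers":1}
    - {"dp":[0.6,0,-0.2],"turn":[0,0,0],"fingers":1}
    - {"dp":[0.3,0,0],"turn":[0,0,0],"fingers":1}
    - {"dp":[0,0,0],"turn":[0,0,0],"fingers":1}
    - {"dp":[0,0,0],"turn":[0,0,0],"fingers":1}

```text
clock: 14.8
eef_pos: [590.5, 275.7, 259.7]
tcp_rot: [-3.138, -0.002, 1.511]
contact_force: [-1.0, -0.6, 0.1]
opening: -0.003
grasp_force: 0.0
```

```bash
python3 - <<'E'
from rig import r
import cv2
s=r.sense(); print(s["eef_pos"],s["contact_force"],s["qvel"])
g=r.grab_frame("top"); f=r.grab_frame("side")
a=cv2.resize(g["pixels"][110:310,90:290,::-1],(400,400),interpolation=cv2.INTER_CUBIC)
b=cv2.resize(f["pixels"][120:270,220:370,::-1],(400,400),interpolation=cv2.INTER_CUBIC)
cv2.imwrite("pics/b5.png",cv2.hconcat([a,b]))
E
```

```text
[590.48776949 275.67896455 259.73453315] [-1.00617964 -0.64888959  0.09593486] [-0.02112467 -0.00058536  0.01622594 -0.00516644  0.0019144  -0.00417079]
```

View pics/b5.png

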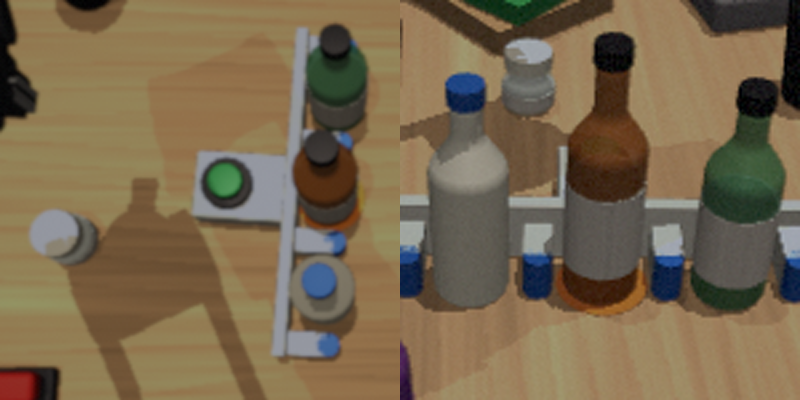

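Both views show amber upright and home, the button back up, and white, green and the jar where they stood. The arm is clear of everything, so I'm handing in.

```bash
python3 -c "
from rig import r
print(r.sign_off())"
```

```text
the job is handed in; nothing more can be done
None
```

The amber bottle was slid upright into the middle bay, home against its back wall. The green button was then pressed to its stop and released, the white bottle, green bottle and jar stayed where they were, and the job is handed in; the sign-off gave no verdict.

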